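Build a timber packing stack to carry a tube for welding

TASK

Build the packing stack on the steel base plate that will carry the tube for welding. First lay the two flat-topped blocks flat in line along the middle of the plate: the drilled one with its end up to the stop, the plain one end to end with it on the side away from the stop. Then set the notched block on top, notch up, in running bond, centred over the joint; finally lay the tube in the notch, centred across it and let go of everything.

Things in the scene. Friction and masses are not known exactly. Their poses are not given: they have to be found in the camera images.
- base_plate: Fixed steel plate lying on the bench at any yaw, 230 x 100 x 8 mm (x, y, z), with a black-painted steel stop bar welded across its -x end. Origin at the centre of the underside; z up; x the long way. Stop: 12 mm thick, 60 mm wide, standing 30 mm above the plate, its inner face at x = -97 mm. Plate top is 8 mm above the bench.
- drilled_block: Loose plain-timber block 90 x 45 x 40 mm (x, y, z), about 0.1 kg, with a 26 mm round hole drilled down through the middle of its top. Origin at the centre of the underside, x along the length, z up. Starts flat on the bench.
- plain_block: Loose plain-timber block 90 x 45 x 40 mm (x, y, z), about 0.1 kg, without hole or notch. Origin at the centre of the underside, x along the length, z up. Starts flat on the bench.
- v_block: The notched block: loose plain-timber block 90 x 45 x 45 mm (x, y, z), about 0.1 kg, with a 90-degree V notch across the middle of its top, running along y over the whole width, 40 mm wide at the top, 20 mm deep. Origin at the centre of the underside, x along the length, z up. Starts flat, notch up. The tube lying in the notch has its axis 59 mm above the underside.
- tube: Loose bare metal tube, 48 mm outside diameter, 120 mm long, about 0.4 kg. Origin on its axis at mid-length; x along the axis. Starts level on a small fixed dark steel rest (70 x 60 mm; its two rods, 16 mm high, reach 23 mm either side of the axis), axis 34 mm above the bench, overhanging the rest 25 mm at each end. Grip it from above across its diameter.
Mind the look-alikes: they are no part of the job. Leave any orange or turquoise look-alike of the v_block alone.

How it is judged:
By the outcome, as a careful person would: the job done as asked, in the order asked, and still so for the second after the job is handed in, with the robot touching nothing.
It also fails if it takes over 120 s, if anything falls off the work surface, if the arm or the gripper's body presses on something with over 40 N, if the wrist force passes 120 N, or if a joint passes its speed limit or range.

ROBOT

A 7-joint arm with a two-finger parallel gripper is mounted at the origin on the work surface. World frame = base frame: x ahead of the robot, y to its left, z up, the work surface at z = 0. Lengths are in m, angles in degrees, forces in N, time in s.
With the tool pointing down it reaches from about 0.425 to 0.875 m from the base axis. Payload 4.7 kg.
Tool frame: the origin (TCP) lies at the very end of the fingers, on their centre line; the grasp point (between the pads) lies 19 mm behind it (env.grasp_offset is the distance from the TCP to the grasp point, in m); z points along the fingers, y is the line along which they close (so a half turn about z gives the same grasp; the last joint's range is limited). The gripper opens to 87 mm and grips with 3 to 60 N. Pads are 19 mm wide; open, the fingers measure 117 mm over their backs; the gripper's body (75 mm by 190 mm) begins 51 mm behind the grasp point.
Start: joints at [73.058, 18.392, -4.016, 83.108, 1.295, 78.541, -3.26], TCP at [0.198, -0.619, 0.223] pointing down, gripper open.
Joint ranges: [-163.93, 163.93], [-17.29, 119.83], [-79.2, 71.16], [3.27, 140.29], [-89.18, 269.18], [5.43, 117.66], [-154.24, 154.24]. Speed limits (degrees/s): [147.25, 147.25, 180, 180, 180, 180, 180].

INTERFACE

Orientations are given as [roll, pitch, yaw] about the fixed x, y, z axes, in that order (R = Rz(yaw) Ry(pitch) Rx(roll)).
In Python, from cell import env gives the robot as it stands. The module is installed in compiled form; this text tells all that it offers.
- The arm moves only by the tool drive_tool, never from a script. Its argument "moves" is one flat list of numbers, 5 for each row, row after row: the shift along the tool's x, y, z in units of 40 mm (1.0 is 40 mm), then the turn about the tool's z in units of 10 degrees (1.0 is 10 degrees), then the finger opening in mm, from 0 to 87. A call has 1 to 5 rows; each row is the pose to reach, as a shift and turn from the pose commanded when the call began, along the tool's axes at that moment; what a row does not reach only later rows make up. A row lasts 1/8 s, in which the tool goes at most 62.5 mm and 10.7 degrees, less where a joint would pass 70% of its speed; a pose out of reach is approached as far as the arm can. A call with a gripper value outside its range is refused whole. The fingers move at their own pace and stop on an object; "squeeze" is the grip in N (left out, the last holds). Time passes only in rows, so rows that repeat a pose let the fingers close. It gives the time, the measured TCP pose, the force, the opening and the grip force at its end, in the units of the state.
- env.get_obs(): the state, without advancing time (a new reading comes with each control period).
- env.read_camera(name): name is "scene" or "top"; returns (picture, depth): 400x640x3 uint8, red, green, blue; 400x640 float32, m along the optical axis (not along the pixel's ray), 0 where there is no reading.
- env.camera_model(name): a dict with "K" (3x3 intrinsics, pixels), "rvec" (rotation vector, rad) and "tvec" (3), from world to camera coordinates, as OpenCV has them. Camera axes: x right, y down, z forward; pixel columns grow to the right and rows downward; lengths in m; the calibration is good to about 2 mm. A picture is of the moment at which its call begins. camera_model takes no time and is no camera call.
- env.sign_off(): hands the job in; it is judged then, once.
The state is a dict: "time_s": time; "qpos": joint angles; "joint_velocities": joint speeds; "effort": joint torques, N m; "tool_pos": TCP position; "tool_rot": TCP orientation; "force": force on the tool from outside, world axes, zero at the start; "wrist_torque": the same for the moment, N m; "grip_width": finger opening in m; "grasp_force": force on a finger pad.
Only numpy, scipy, OpenCV 4.12 (cv2) and the standard library are available. Lean on these libraries where they do the work, as an engineer would, in place of code of your own. Each camera call takes 0.05 s, during which the arm holds its last target. There are 200 camera calls.

## Working session

There is one attempt and no reset: what is moved stays moved. The work goes in short steps, Python scripts to look and compute and a tool call to move; the robot and the scene stay as the last step left them, time stands still between calls to the robot, and variables do not carry over. Pictures are saved under pics/ and viewed, at most 14 in all, crops included, and the job is handed in when it is done.

Besides the shell and the picture viewer there is one more tool, called after "Request:" as name(argument=value, ...), one argument or row to a line, values as JSON. drive_tool: Moves the arm, as the interface text tells. Its arguments: {"type":"object","properties":{"moves":{"type":"array","items":{"type":"number"}},"squeeze":{"type":"number"}},"required":["moves"]}

```bash
mkdir -p pics
python3 - <<'E'
from cell import env
import cv2,numpy as np
o=env.get_obs();print(o)
for n in("scene","top"):
    p,d=env.read_camera(n);cv2.imwrite(f"pics/{n}0.png",p[:,:,::-1]);np.savez(f"{n}0.npz",p=p,d=d)
    m=env.camera_model(n);print(n,m)
print(env.grasp_offset)
E
```

```text
{'time_s': 0.0, 'qpos': array([73.05718737, 18.43926478, -4.01454637, 83.17459006,  1.29598123,
       78.53874267, -3.26114661]), 'joint_velocities': array([ 0.03458297, -0.01257283,  0.00149445,  0.02270068, -0.0516643 ,
        0.06521156, -0.09964063]), 'effort': array([ 7.71268951e-04, -4.91284561e+01, -4.03220225e-01, -3.12536144e+01,
       -6.37623598e-02,  4.37272363e-02,  1.62269348e-04]), 'tool_pos': array([ 0.19794097, -0.61856265,  0.22146177]), 'tool_rot': array([-1.79892693e+02,  6.90125446e-03,  1.77506763e+01]), 'force': array([ 0.06581234, -0.20582689, -0.93794071]), 'wrist_torque': array([0.02455986, 0.02829496, 0.02154252]), 'grasp_force': 0.0, 'grip_width': 0.08713683772676185}
scene {'K': array([[502.99520496,   0.        , 322.3909401 ],
       [  0.        , 502.99520496, 205.1749983 ],
       [  0.        ,   0.        ,   1.        ]]), 'rvec': array([ 0.88485819,  2.46341369, -1.10340047]), 'tvec': array([ 0.38363893, -0.16272793,  1.82763993])}
top {'K': array([[393.51677859,   0.        , 317.88907496],
       [  0.        , 393.51677859, 200.33296673],
       [  0.        ,   0.        ,   1.        ]]), 'rvec': array([ 2.11092995, -2.16945699,  0.14697573]), 'tvec': array([0.00696389, 0.48615038, 1.13142181])}
0.0187
```

View pics/top0.png

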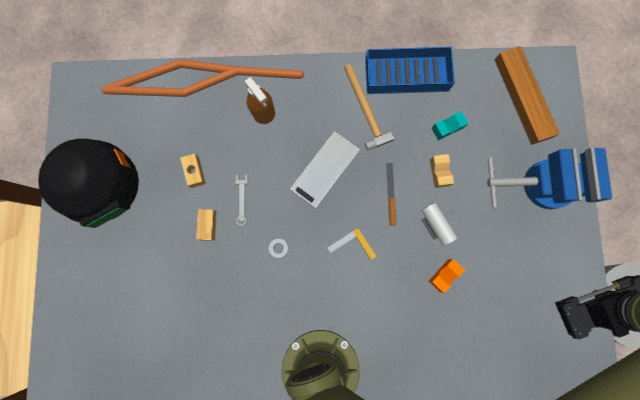

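View pics/scene0.png

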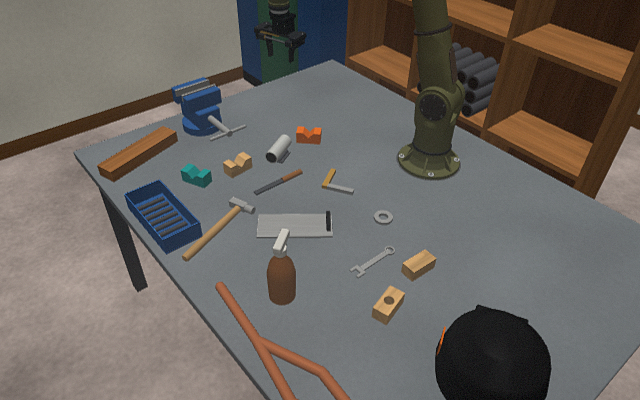

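The top view shows the drilled block at (191,170), plain block (206,225), plate centred at (325,170) with its black stop at (306,195), v_block (443,170) and tube (439,224). The orange and turquoise look-alikes are at (448,275) and (450,124). The scene view agrees.

```bash
cat > h.py <<'E'
import cv2,numpy as np
from cell import env
def cloud(n,d):
    m=env.camera_model(n);R=cv2.Rodrigues(m["rvec"])[0];K=m["K"]
    v,u=np.mgrid[:400,:640]
    c=np.stack([(u-K[0,2])/K[0,0]*d,(v-K[1,2])/K[1,1]*d,d],-1)
    return (c-m["tvec"])@R
def rect(P,zlo,zhi,c,r,extra=None):
    """minAreaRect of points with heights in range within r of c"""
    k=(P[...,2]>zlo)&(P[...,2]<zhi)&(np.hypot(P[...,0]-c[0],P[...,1]-c[1])<r)
    if extra is not None:k&=extra
    q=P[k];b=cv2.minAreaRect((q[:,:2]*1000).astype(np.float32))
    (x,y),(w,h),a=b
    if w<h:w,h,a=h,w,a+90
    return len(q),np.round([x,y,w,h,(a+90)%180-90],1),np.round(np.median(q[:,2])*1000,1),np.round(q[:,:2].mean(0)*1000,1)
def pca(q):
    e,V=np.linalg.eigh(np.cov(q.T));return np.round(np.degrees(np.arctan2(V[1,1],V[0,1])),1)
E
python3 - <<'E'
from h import *
for n in("top","scene"):
    z=np.load(n+"0.npz");P=cloud(n,z["d"])
    if n=="top":
        C={k:P[v,u] for k,(u,v) in dict(dr=(191,161),pl=(206,225),plate=(325,170),v=(443,160),tube=(439,224),stop=(306,194)).items()}
        for k in C:print(k,C[k])
    bench=P[...,2];print(n,"bench",np.median(bench[np.abs(bench)<.02]))
    for k,lo,hi,r in(("dr",.03,.05,.075),("pl",.03,.05,.075),("plate",.004,.014,.135),("v",.035,.055,.075),("v",.015,.055,.075),("tube",.03,.07,.1),("tube",.053,.07,.1),("stop",.03,.045,.05)):
        try:print(k,*rect(P,lo,hi,C[k],r))
        except Exception as e:print(k,e)
E
```

```text
dr [0.61661042 0.37323932 0.03782933]
pl [0.42164855 0.32445686 0.03924721]
plate [ 0.58401321 -0.03044689  0.00722144]
v [ 0.59529493 -0.38147452  0.04622206]
tube [ 0.40464408 -0.353685    0.0540935 ]
stop [0.50610004 0.028495   0.03638575]
top bench -0.0009460211295823533
dr 422 [591.1 374.3  92.   46.3  15.3] 38.5 [590.1 373.4]
pl 487 [425.1 330.7  89.2  46.6  -2.5] 38.4 [424.6 330.1]
plate 2096 [580.3 -30.9 247.1 239.9  51.5] 7.2 [589.1 -30.9]
v 370 [ 568.  -380.    92.    48.2    5.6] 43.1 [ 567.1 -378.7]
v 542 [ 568.  -379.9   92.    48.2    5.3] 40.9 [ 566.4 -377. ]
tube 704 [ 407.5 -357.   120.4   46.8   28.2] 53.1 [ 405.3 -353.4]
tube 357 [ 407.8 -357.3  120.3   35.3   29.3] 55.7 [ 407.7 -356.7]
stop 84 [506.7  34.9  58.7  11.9  51.6] 37.1 [507.2  35.8]
scene bench -0.0013813796198713568
dr 504 [591.6 372.8  96.4  47.2  15.1] 38.2 [595.3 375.2]
pl 440 [426.5 330.6  96.9  47.8  -2.4] 38.1 [428.9 332.3]
plate 1348 [587.5 -32.9 247.5 223.3 -75.5] 6.9 [593.1 -31.4]
v 188 [ 568.5 -379.2   94.3   53.3    2.2] 42.3 [ 569.7 -377.3]
v 363 [ 569.6 -382.9   96.5   61.4    7.9] 35.2 [ 571.9 -373.6]
tube 344 [ 407.4 -356.2  130.5   49.9   26.6] 49.8 [ 414.4 -346.5]
tube 116 [ 408.2 -355.2  119.9   32.1   30.1] 55.5 [ 410.3 -355.1]
stop 61 [508.   34.2  68.6  12.   53.8] 36.4 [509.8  36.1]
```

```bash
python3 - <<'E'
from h import *
for n,(u,v) in(("top",(325,170)),("scene",(290,232))):
    z=np.load(n+"0.npz");P=cloud(n,z["d"]);p=z["p"].astype(int)
    print(p[v,u],p[v,u-60])
    hsv=cv2.cvtColor(z["p"],cv2.COLOR_RGB2HSV)
    m=((p.min(-1)>p[v,u].min()-25)&(P[...,2]>.002)&(P[...,2]<.016)).astype(np.uint8)
    _,L=cv2.connectedComponents(m);k=L==L[v,u]
    q=P[k];print(n,k.sum(),cv2.minAreaRect((q[:,:2]*1000).astype(np.float32)),pca(q[:,:2]),q.mean(0))
    # sub-pixel: direct area/centroid by pixels
E
python3 - <<'E'
import cv2,numpy as np
p=np.load("top0.npz")["p"][:,:,::-1]
cv2.imwrite("pics/c.png",cv2.resize(p[120:260,170:370],None,fx=4,fy=4,interpolation=cv2.INTER_NEAREST))
E
```

```text
[186 192 192] [134 137 142]
top 2165 ((588.8956298828125, -29.396896362304688), (100.11995697021484, 229.16531372070312), 52.16966247558594) 141.5 [ 0.59189372 -0.03232174  0.00706233]
[158 156 153] [116 121 122]
scene 1452 ((587.6583862304688, -31.128616333007812), (105.72697448730469, 229.82876586914062), 51.884971618652344) 140.3 [ 0.59285666 -0.0344677   0.00664255]
```

View pics/c.png

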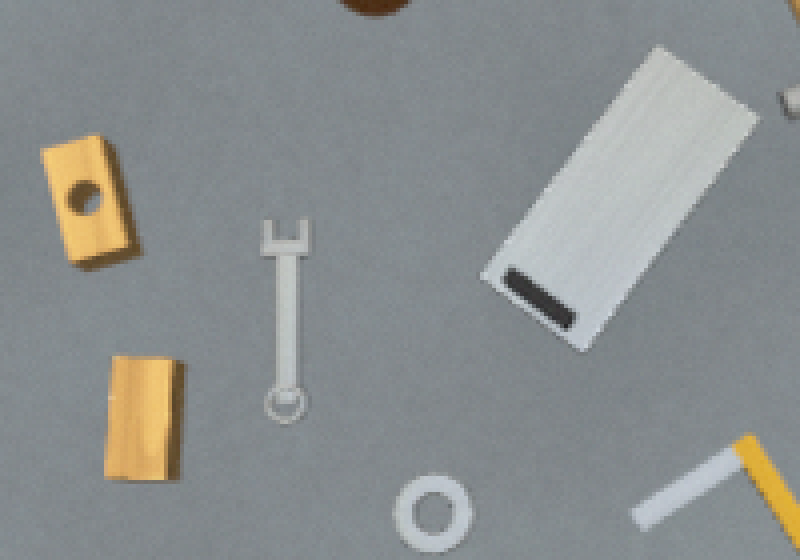

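The crop confirms a yaw of about −38° for the plate, with the stop at its lower-left end (crop 540,298). The blocks are unobstructed, so I'll move now.

```bash
cat > m.py <<'E'
import sys,numpy as np
from cell import env
def go(*W):
    """waypoints x,y,z(mm),yaw -> units, each from the one before (first: measured)"""
    o=env.get_obs();p=np.array(o["tool_pos"])*1000;y=o["tool_rot"][2]
    print("at",p.round(1),round(y,1),o["tool_rot"].round(1)[:2],"t",round(o["time_s"],2),"w",round(o["grip_width"]*1000,1),"F",o["force"].round(1),o["grasp_force"])
    for w in W:
        d=np.array(w[:3])-p;c,s=np.cos(np.radians(y)),np.sin(np.radians(y))
        t=(w[3]-y+180)%360-180
        print("->",w,"units",(np.array([c*d[0]+s*d[1],s*d[0]-c*d[1],-d[2]])/40).round(3),"turn",round(-t/10,3),"rows~",round(max(np.linalg.norm(d)/62.5,abs(t)/10.7),1))
        p,y=np.array(w[:3]),w[3]
if __name__=="__main__":
    go(*[tuple(map(float,a.split(","))) for a in sys.argv[1:]])
E
python3 m.py 520,-200,200,90 591,374,140,195.2 591,374,8,195.2
```

```text
at [ 198.  -618.6  221.6] 17.8 [-179.9    0. ] t 0.1 w 87.0 F [-0.6 -0.1  1.5] 0.0
-> (520.0, -200.0, 200.0, 90.0) units [10.858 -7.512  0.539] turn -7.225 rows~ 8.5
-> (591.0, 374.0, 140.0, 195.2) units [14.35   1.775  1.5  ] turn -10.52 rows~ 9.8
-> (591.0, 374.0, 8.0, 195.2) units [-0.   0.   3.3] turn -0.0 rows~ 2.1
```

Request:
drive_tool(
  moves=[10.9,-7.5,0.5,-7.2,87,10.9,-7.5,0.5,-7.2,87,10.9,-7.5,0.5,-7.2,87,10.9,-7.5,0.5,-7.2,87,10.9,-7.5,0.5,-7.2,87],
)

```text
time_s: 0.72
tool_pos: [0.39, -0.3702, 0.2104]
tool_rot: [-180.0, 0.0, 71.8]
force: [1.1, -1.2, 0.5]
grip_width: 0.0875
grasp_force: 0.0
```

```bash
python3 m.py 520,-100,200,110;python3 m.py 540,0,200,120 591,374,140,195.2
```

```text
at [ 390.  -370.2  210.4] 71.8 [-180.    0.] t 0.72 w 87.5 F [ 1.1 -1.2  0.5] 0.0
-> (520.0, -100.0, 200.0, 110.0) units [7.432 0.979 0.261] turn -3.819 rows~ 4.8
at [ 390.  -370.2  210.4] 71.8 [-180.    0.] t 0.72 w 87.5 F [ 1.1 -1.2  0.5] 0.0
-> (540.0, 0.0, 200.0, 120.0) units [9.963 0.674 0.261] turn -4.819 rows~ 6.4
-> (591.0, 374.0, 140.0, 195.2) units [7.46  5.779 1.5  ] turn -7.52 rows~ 7.0
```

Motion works as modelled. Next is the swing to the left side.

Request:
drive_tool(
  moves=[10,0.7,0.3,-4.8,87,10,0.7,0.3,-4.8,87,10,0.7,0.3,-4.8,87,10,0.7,0.3,-4.8,87,10,0.7,0.3,-4.8,87],
)

```text
time_s: 1.35
tool_pos: [0.5091, -0.0818, 0.2012]
tool_rot: [-180.0, 0.0, 119.7]
force: [0.9, 0.2, 0.4]
grip_width: 0.0869
grasp_force: 0.0
```

```bash
python3 m.py 591,374,140,195.2
```

```text
at [509.1 -81.8 201.2] 119.7 [-180.    0.] t 1.35 w 86.9 F [0.9 0.2 0.4] 0.0
-> (591.0, 374.0, 140.0, 195.2) units [8.89  7.416 1.53 ] turn -7.555 rows~ 7.5
```

Request:
drive_tool(
  moves=[8.9,7.4,1.0,-7.55,87,8.9,7.4,1.0,-7.55,87,8.9,7.4,1.0,-7.55,87,8.9,7.4,1.0,-7.55,87,8.9,7.4,1.0,-7.55,87],
)

```text
time_s: 1.98
tool_pos: [0.5647, 0.2241, 0.1741]
tool_rot: [-180.0, 0.0, 173.5]
force: [1.5, -0.5, 0.6]
grip_width: 0.087
grasp_force: 0.0
```

```bash
python3 m.py 591,374,100,195.2
```

```text
at [564.7 224.1 174.1] 173.5 [-180.    0.] t 1.98 w 87.0 F [ 1.5 -0.5  0.6] 0.0
-> (591.0, 374.0, 100.0, 195.2) units [-0.228  3.798  1.851] turn -2.172 rows~ 2.7
```

Request:
drive_tool(
  moves=[-0.23,3.8,1.85,-2.17,87,-0.23,3.8,1.85,-2.17,87,-0.23,3.8,1.85,-2.17,87,-0.23,3.8,1.85,-2.17,87],
)

```text
time_s: 2.48
tool_pos: [0.5884, 0.3762, 0.0973]
tool_rot: [179.9, -0.3, -164.8]
force: [0.0, 1.2, 1.0]
grip_width: 0.0872
grasp_force: 0.0
```

```bash
python3 m.py 591,373.7,8,195.2
```

```text
at [588.4 376.2  97.3] -164.8 [179.9  -0.3] t 2.48 w 87.2 F [0.  1.2 1. ] 0.0
-> (591.0, 373.7, 8.0, 195.2) units [-0.047 -0.077  2.232] turn 0.0 rows~ 1.4
```

Request:
drive_tool(
  moves=[-0.05,-0.08,1.4,0,87,-0.05,-0.08,2.2,0,87,-0.05,-0.08,2.2,0,87],
  squeeze=20,
)

```text
time_s: 2.85
tool_pos: [0.5934, 0.3668, 0.0098]
tool_rot: [-179.8, -0.3, -165.2]
force: [-0.6, -0.2, -0.8]
grip_width: 0.0871
grasp_force: 0.0
```

```bash
python3 m.py 591,373.7,8,195.2
```

```text
at [593.4 366.8   9.8] -165.2 [-179.8   -0.3] t 2.85 w 87.1 F [-0.6 -0.2 -0.8] 0.0
-> (591.0, 373.7, 8.0, 195.2) units [0.014 0.181 0.044] turn -0.041 rows~ 0.1
```

Request:
drive_tool(
  moves=[0,0,0,0,87,0,0,0,0,87,0,0,0,0,87],
)

```text
time_s: 3.22
tool_pos: [0.5951, 0.3705, 0.0141]
tool_rot: [180.0, 0.1, -165.1]
force: [-0.0, -0.5, -0.5]
grip_width: 0.0871
grasp_force: 0.0
```

```bash
python3 m.py 591,373.7,8,195.2
```

```text
at [595.1 370.5  14.1] -165.1 [1.8e+02 1.0e-01] t 3.23 w 87.1 F [-0.  -0.5 -0.5] 0.0
-> (591.0, 373.7, 8.0, 195.2) units [0.079 0.104 0.153] turn -0.033 rows~ 0.1
```

Request:
drive_tool(
  moves=[0.08,0.1,0.12,0,87,0.08,0.1,0.12,0,87,0.08,0.1,0.12,0,87,0.08,0.1,0.12,0,87],
)

```text
time_s: 3.72
tool_pos: [0.5904, 0.373, 0.0076]
tool_rot: [-180.0, -0.0, -165.1]
force: [0.1, 0.2, -0.1]
grip_width: 0.0867
grasp_force: 0.0
```

```bash
python3 m.py 591,373.7,8,195.2
```

```text
at [590.4 373.    7.6] -165.1 [-180.   -0.] t 3.73 w 86.7 F [ 0.1  0.2 -0.1] 0.0
-> (591.0, 373.7, 8.0, 195.2) units [-0.02   0.012 -0.01 ] turn -0.033 rows~ 0.0
```

Settled accurately, so I'll close and lift.

Request:
drive_tool(
  moves=[0,0,0,0,40,0,0,0,0,40,0,0,0,0,40,0,0,0,0,40,0,0,0,0,40],
  squeeze=20,
)

```text
time_s: 4.35
tool_pos: [0.5902, 0.3731, 0.0076]
tool_rot: [-180.0, -0.0, -165.1]
force: [0.9, -0.9, -0.5]
grip_width: 0.0458
grasp_force: 0.2
```

Request:
drive_tool(
  moves=[0,0,0,0,40,0,0,0,0,40,0,0,-1,0,40,0,0,-2.5,0,40,0,0,-2.5,0,40],
)

```text
time_s: 4.97
tool_pos: [0.5925, 0.3759, 0.1136]
tool_rot: [179.8, 0.5, -165.1]
force: [0.5, 1.2, -1.6]
grip_width: 0.0453
grasp_force: 20.0
```

```bash
python3 m.py 550,0,105,142
```

```text
at [592.5 375.9 113.6] -165.1 [179.8   0.5] t 4.97 w 45.3 F [ 0.5  1.2 -1.6] 19.99988899100572
-> (550.0, 0.0, 105.0, 142.0) units [ 3.44  -8.81   0.215] turn 5.288 rows~ 6.1
```

Request:
drive_tool(
  moves=[3.44,-8.8,0.2,5.3,40,3.44,-8.8,0.2,5.3,40,3.44,-8.8,0.2,5.3,40,3.44,-8.8,0.2,5.3,40,3.44,-8.8,0.2,5.3,40],
)

```text
time_s: 5.6
tool_pos: [0.554, 0.0603, 0.1002]
tool_rot: [-180.0, -0.0, 141.5]
force: [0.1, -1.0, -0.8]
grip_width: 0.045
grasp_force: 20.0
```

```bash
python3 m.py 549.7,0.7,70,142
```

```text
at [554.   60.3 100.2] 141.5 [-180.   -0.] t 5.6 w 45.0 F [ 0.1 -1.  -0.8] 19.994180474895984
-> (549.7, 0.7, 70.0, 142.0) units [-0.842 -1.233  0.755] turn -0.047 rows~ 1.1
```

Request:
drive_tool(
  moves=[-0.84,-1.23,0.5,0,40,-0.84,-1.23,0.75,0,40,-0.84,-1.23,0.75,0,40,-0.84,-1.23,0.75,0,40,-0.84,-1.23,0.75,0,40],
)

```text
time_s: 6.22
tool_pos: [0.5516, 0.005, 0.0716]
tool_rot: [179.9, 0.0, 142.0]
force: [0.8, 0.1, -0.7]
grip_width: 0.0453
grasp_force: 20.0
```

```bash
python3 m.py 549.7,0.7,17.5,142;  python3 - <<'E'
from h import *
p,d=env.read_camera("top");P=cloud("top",d)
cv2.imwrite("pics/t1.png",cv2.resize(p[130:230,250:400,::-1],None,fx=5,fy=5))
E
```

```text
at [551.6   5.   71.6] 142.0 [179.9   0. ] t 6.22 w 45.3 F [ 0.8  0.1 -0.7] 19.999947000760585
-> (549.7, 0.7, 17.5, 142.0) units [-0.029 -0.113  1.352] turn 0.004 rows~ 0.9
```

View pics/t1.png

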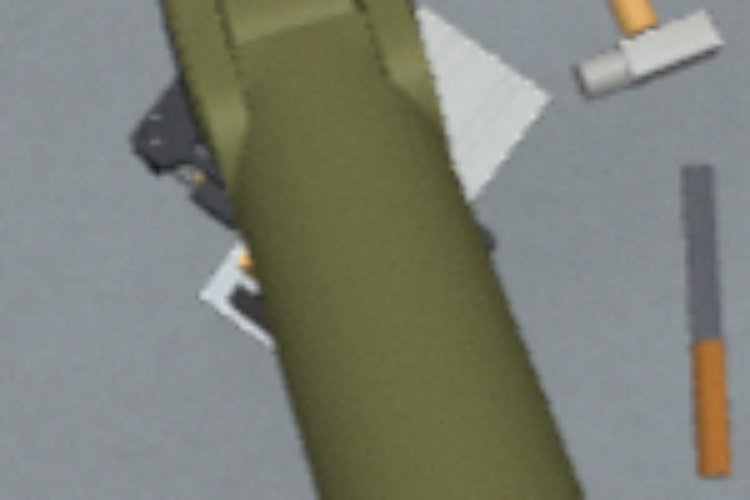

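The arm hides the plate from the top camera; only the stop's corner near (245,300) shows. I'll descend with some extra clearance and find the stop by force.

Request:
drive_tool(
  moves=[-0.1,-0.11,0.6,0,40,-0.1,-0.11,1.2,0,40,-0.1,-0.11,1.2,0,40,-0.1,-0.11,1.2,0,40,-0.1,-0.11,1.2,0,40],
)

```text
time_s: 6.9
tool_pos: [0.5526, -0.0025, 0.0243]
tool_rot: [179.9, 0.1, 141.9]
force: [-0.2, 0.1, -1.3]
grip_width: 0.0446
grasp_force: 20.0
```

Request:
drive_tool(
  moves=[0,0,0,0,40,0,0,0,0,40],
)

```text
time_s: 7.15
tool_pos: [0.5518, -0.0028, 0.0235]
tool_rot: [180.0, 0.0, 141.9]
force: [-0.8, -0.4, -0.8]
grip_width: 0.0444
grasp_force: 20.0
```

```bash
python3 m.py 549.7,0.7,16.5,142 547.3,2.5,16.5,142;  python3 - <<'E'
from h import *
p,d=env.read_camera("scene");P=cloud("scene",d)
cv2.imwrite("pics/s1.png",cv2.resize(p[160:260,220:370,::-1],None,fx=5,fy=5))
E
```

```text
at [551.8  -2.8  23.5] 141.9 [180.   0.] t 7.15 w 44.4 F [-0.8 -0.4 -0.8] 19.999946092721075
-> (549.7, 0.7, 16.5, 142.0) units [0.096 0.037 0.174] turn -0.013 rows~ 0.1
-> (547.3, 2.5, 16.5, 142.0) units [ 0.075 -0.001 -0.   ] turn -0.0 rows~ 0.0
```

View pics/s1.png

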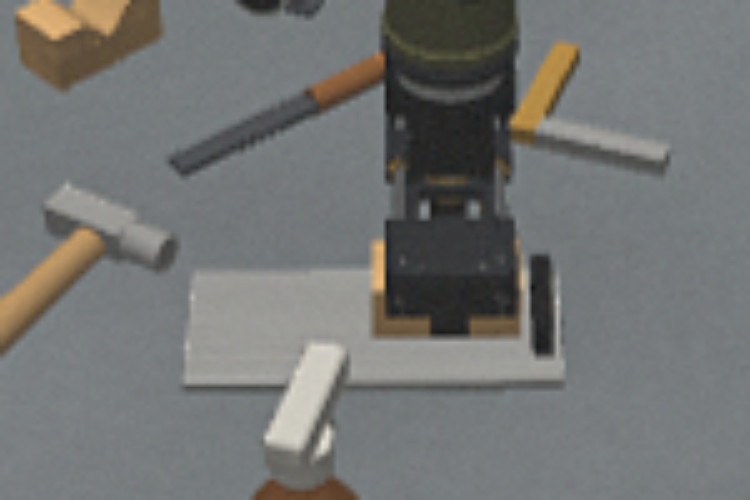

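The block hovers level and parallel to the stop, with its end at (520,290) and the stop at (540,300). Now lower it and push gently into the stop.

Request:
drive_tool(
  moves=[0,0.03,0.18,0,40,0,0.03,0.18,0,40,0.1,0.03,0.18,0,40,0.15,0.03,0.18,0,40,0.15,0.03,0.18,0,40],
)

```text
time_s: 7.82
tool_pos: [0.5473, 0.0021, 0.0158]
tool_rot: [-180.0, -0.0, 141.9]
force: [0.3, -1.2, -1.0]
grip_width: 0.0448
grasp_force: 20.0
```

Request:
drive_tool(
  moves=[0.04,0,0,0,40,0.04,0,0,0,40],
)

```text
time_s: 8.07
tool_pos: [0.5465, 0.0027, 0.016]
tool_rot: [-180.0, 0.0, 141.9]
force: [-0.0, 0.6, -0.3]
grip_width: 0.0447
grasp_force: 20.0
```

Request:
drive_tool(
  moves=[0.04,0,0,0,40,0.04,0,0,0,40],
)

```text
time_s: 8.32
tool_pos: [0.5464, 0.0027, 0.0162]
tool_rot: [180.0, 0.2, 141.8]
force: [4.0, -2.6, -3.3]
grip_width: 0.0449
grasp_force: 20.0
```

```bash
python3 m.py 547.3,2.5,15.8,142
```

```text
at [546.4   2.7  16.2] 141.8 [180.    0.2] t 8.32 w 44.9 F [ 4.  -2.6 -3.3] 20.001619323156774
-> (547.3, 2.5, 15.8, 142.0) units [-0.021  0.01   0.009] turn -0.017 rows~ 0.0
```

Request:
drive_tool(
  moves=[0,0,0.02,0,40,0,0,0.02,0,40,0,0,0.02,0,60,0,0,0.02,0,87,0,0,0.02,0,87],
)

```text
time_s: 8.95
tool_pos: [0.5444, 0.0046, 0.0148]
tool_rot: [-180.0, -0.1, 141.9]
force: [-0.0, 0.6, -0.8]
grip_width: 0.0669
grasp_force: 0.0
```

Request:
drive_tool(
  moves=[0,0,0,0,87,0,0,0,0,87,0,0,-0.8,0,87,0,0,-2.4,0,87,0,0,-3.5,0,87],
)

```text
time_s: 9.57
tool_pos: [0.5455, 0.0042, 0.1574]
tool_rot: [179.9, 0.1, 141.9]
force: [0.4, -0.9, 0.4]
grip_width: 0.0868
grasp_force: 0.0
```

```bash
python3 m.py 425,331,110,177.5
```

```text
at [545.5   4.2 157.4] 141.9 [1.799e+02 1.000e-01] t 9.57 w 86.8 F [ 0.4 -0.9  0.4] 0.0
-> (425.0, 331.0, 110.0, 177.5) units [7.412 4.57  1.186] turn -3.56 rows~ 5.6
```

Request:
drive_tool(
  moves=[7.4,4.55,0.8,-3.55,87,7.4,4.55,0.8,-3.55,87,7.4,4.55,0.8,-3.55,87,7.4,4.55,0.8,-3.55,87,7.4,4.55,0.8,-3.55,87],
)

```text
time_s: 10.2
tool_pos: [0.4366, 0.2971, 0.1265]
tool_rot: [-180.0, 0.1, 177.4]
force: [0.8, -0.3, 0.5]
grip_width: 0.087
grasp_force: 0.0
```

```bash
python3 m.py 425,330.6,65,177.5
python3 - <<'E'
from h import *
p,d=env.read_camera("top");P=cloud("top",d)
print(rect(P,.04,.056,(.547,.0025),.08),rect(P,.03,.0412,(.506,.035),.04,p.max(-1)<80))
print(rect(P,.03,.05,(.425,.331),.075))
E
```

```text
at [436.6 297.1 126.5] 177.4 [-1.8e+02  1.0e-01] t 10.2 w 87.0 F [ 0.8 -0.3  0.5] 0.0
-> (425.0, 330.6, 65.0, 177.5) units [0.328 0.823 1.537] turn -0.014 rows~ 1.1
(411, array([542.7,   7. , 102. ,  45.9, -38. ]), np.float64(47.0), array([545.9,   4. ])) (79, array([506.1,  33.5,  56.5,  12.1,  51.7]), np.float64(36.7), array([505.7,  33.3]))
(2, array([427.1, 313.8,   2.4,   0. , -87.4]), np.float64(40.7), array([427.1, 313.8]))
```

Request:
drive_tool(
  moves=[0.33,0.82,1.3,0,87,0.33,0.82,1.5,0,87,0.33,0.82,1.5,0,87,0.33,0.82,1.5,0,87,0.33,0.82,1.5,0,87],
)

```text
time_s: 10.88
tool_pos: [0.427, 0.3285, 0.0676]
tool_rot: [180.0, 0.1, 177.3]
force: [0.7, -0.7, -0.0]
grip_width: 0.0873
grasp_force: 0.0
```

```bash
python3 m.py 425,330.6,8,177.5
```

```text
at [427.  328.5  67.6] 177.3 [1.8e+02 1.0e-01] t 10.88 w 87.3 F [ 0.7 -0.7 -0. ] 0.0
-> (425.0, 330.6, 8.0, 177.5) units [0.052 0.049 1.49 ] turn -0.024 rows~ 1.0
```

Request:
drive_tool(
  moves=[0.05,0.05,0.7,0,87,0.05,0.05,1.4,0,87,0.05,0.05,1.4,0,87,0.05,0.05,1.4,0,87,0.05,0.05,1.4,0,87],
)

```text
time_s: 11.5
tool_pos: [0.4246, 0.3318, 0.0118]
tool_rot: [179.9, 0.1, 177.4]
force: [0.4, 0.7, -0.5]
grip_width: 0.0868
grasp_force: 0.0
```

Request:
drive_tool(
  moves=[0,0,0,0,87,0,0,0,0,87],
)

```text
time_s: 11.75
tool_pos: [0.4238, 0.3313, 0.0108]
tool_rot: [180.0, 0.0, 177.4]
force: [0.4, -0.5, -0.3]
grip_width: 0.087
grasp_force: 0.0
```

```bash
python3 m.py 425,330.6,8,177.5
```

```text
at [423.8 331.3  10.8] 177.4 [180.   0.] t 11.75 w 87.0 F [ 0.4 -0.5 -0.3] 0.0
-> (425.0, 330.6, 8.0, 177.5) units [-0.03  -0.016  0.07 ] turn -0.013 rows~ 0.0
```

Request:
drive_tool(
  moves=[-0.03,-0.02,0.07,0,87,-0.03,-0.02,0.07,0,87,-0.03,-0.02,0.07,0,40,-0.03,-0.02,0.07,0,40,-0.03,-0.02,0.07,0,40],
)

```text
time_s: 12.38
tool_pos: [0.4247, 0.3304, 0.0076]
tool_rot: [-180.0, -0.0, 177.4]
force: [0.2, 0.5, -0.0]
grip_width: 0.0647
grasp_force: 0.0
```

Request:
drive_tool(
  moves=[0,0,0,0,40,0,0,0,0,40,0,0,0,0,40,0,0,0,0,40,0,0,0,0,40],
)

```text
time_s: 13.0
tool_pos: [0.4247, 0.3303, 0.0076]
tool_rot: [-180.0, -0.0, 177.4]
force: [1.0, -0.2, 0.4]
grip_width: 0.0453
grasp_force: 20.0
```

```bash
python3 m.py 425,330.6,110,177.5
```

```text
at [424.7 330.3   7.6] 177.4 [-180.   -0.] t 13.0 w 45.3 F [ 1.  -0.2  0.4] 19.999661981128156
-> (425.0, 330.6, 110.0, 177.5) units [-0.007  0.008 -2.561] turn -0.012 rows~ 1.6
```

Request:
drive_tool(
  moves=[0,0,-1,0,40,0,0,-2.6,0,40,0,0,-2.6,0,40],
)

```text
time_s: 13.38
tool_pos: [0.427, 0.3329, 0.1159]
tool_rot: [179.7, 0.4, 177.4]
force: [0.2, 0.0, -1.7]
grip_width: 0.0449
grasp_force: 20.0
```

```bash
python3 m.py 622.6,-56.9,110,142
```

```text
at [427.  332.9 115.9] 177.4 [179.7   0.4] t 13.38 w 44.9 F [ 0.2  0.  -1.7] 19.999620001763105
-> (622.6, -56.9, 110.0, 142.0) units [-5.329 -9.512  0.147] turn 3.538 rows~ 7.0
```

Request:
drive_tool(
  moves=[-5.33,-9.5,0.1,3.54,40,-5.33,-9.5,0.1,3.54,40,-5.33,-9.5,0.1,3.54,40,-5.33,-9.5,0.1,3.54,40,-5.33,-9.5,0.1,3.54,40],
)

```text
time_s: 14.0
tool_pos: [0.5649, 0.049, 0.1076]
tool_rot: [-179.9, -0.0, 142.0]
force: [0.5, 0.7, -1.3]
grip_width: 0.0445
grasp_force: 20.0
```

```bash
python3 m.py 622.6,-56.9,80,142
```

```text
at [564.9  49.  107.6] 142.0 [-179.9   -0. ] t 14.0 w 44.5 F [ 0.5  0.7 -1.3] 20.001633383799344
-> (622.6, -56.9, 80.0, 142.0) units [-2.767 -1.197  0.69 ] turn -0.004 rows~ 2.0
```

Request:
drive_tool(
  moves=[-2.77,-1.2,0.5,0,40,-2.77,-1.2,0.7,0,40,-2.77,-1.2,0.7,0,40,-2.77,-1.2,0.7,0,40,-2.77,-1.2,0.7,0,40],
)

```text
time_s: 14.62
tool_pos: [0.6222, -0.0527, 0.0807]
tool_rot: [180.0, -0.0, 142.2]
force: [-0.7, 0.2, -1.1]
grip_width: 0.0445
grasp_force: 20.0
```

Request:
drive_tool(
  moves=[0,0,0,0,40,0,0,0,0,40],
)

```text
time_s: 14.88
tool_pos: [0.6227, -0.0542, 0.0812]
tool_rot: [-180.0, 0.0, 142.1]
force: [-0.7, -0.4, -1.0]
grip_width: 0.0449
grasp_force: 20.0
```

```bash
python3 m.py 622.6,-56.9,20,141.9
```

```text
at [622.7 -54.2  81.2] 142.1 [-180.    0.] t 14.88 w 44.9 F [-0.7 -0.4 -1. ] 19.999730691779405
-> (622.6, -56.9, 20.0, 141.9) units [-0.04  -0.055  1.529] turn 0.016 rows~ 1.0
```

Request:
drive_tool(
  moves=[-0.04,-0.04,0.7,0.01,40,-0.04,-0.04,1.45,0.01,40,-0.04,-0.04,1.45,0.01,40,-0.04,-0.04,1.45,0.01,40,-0.04,-0.04,1.45,0.01,40],
)

```text
time_s: 15.5
tool_pos: [0.6242, -0.0571, 0.0244]
tool_rot: [179.9, 0.1, 141.9]
force: [-0.3, 0.1, -1.8]
grip_width: 0.0451
grasp_force: 20.0
```

Request:
drive_tool(
  moves=[0,0,0,0,40,0,0,0,0,40],
)

```text
time_s: 15.75
tool_pos: [0.6233, -0.0573, 0.0233]
tool_rot: [180.0, 0.0, 141.9]
force: [0.5, -0.7, -1.8]
grip_width: 0.0451
grasp_force: 20.0
```

```bash
python3 m.py 622.6,-56.9,16,141.9 617.9,-53.2,16,141.9
```

```text
at [623.3 -57.3  23.3] 141.9 [180.   0.] t 15.75 w 45.1 F [ 0.5 -0.7 -1.8] 19.999851796310395
-> (622.6, -56.9, 16.0, 141.9) units [ 0.019 -0.003  0.182] turn -0.003 rows~ 0.1
-> (617.9, -53.2, 16.0, 141.9) units [ 0.15  0.   -0.  ] turn -0.0 rows~ 0.1
```

Request:
drive_tool(
  moves=[0,0,0.18,0,40,0,0,0.18,0,40,0.1,0,0.18,0,40,0.15,0,0.18,0,40,0.15,0,0.18,0,40],
)

```text
time_s: 16.38
tool_pos: [0.6181, -0.0535, 0.0155]
tool_rot: [-180.0, 0.0, 141.9]
force: [0.1, -0.5, -1.7]
grip_width: 0.0448
grasp_force: 20.0
```

Request:
drive_tool(
  moves=[0.04,0,0,0,40,0.04,0,0,0,40],
)

```text
time_s: 16.62
tool_pos: [0.618, -0.0536, 0.0159]
tool_rot: [180.0, 0.1, 141.8]
force: [4.5, -3.7, -2.1]
grip_width: 0.0451
grasp_force: 20.0
```

Request:
drive_tool(
  moves=[0.04,0,0,0,40,0.04,0,0,0,40],
)

```text
time_s: 16.88
tool_pos: [0.618, -0.0536, 0.0163]
tool_rot: [179.9, 0.3, 141.8]
force: [7.0, -4.3, -3.4]
grip_width: 0.0448
grasp_force: 20.0
```

```bash
python3 m.py 617.9,-53.2,16,141.9
```

```text
at [618.  -53.6  16.3] 141.8 [179.9   0.3] t 16.88 w 44.8 F [ 7.  -4.3 -3.4] 20.003191488794982
-> (617.9, -53.2, 16.0, 141.9) units [0.009 0.007 0.008] turn -0.011 rows~ 0.0
```

Request:
drive_tool(
  moves=[-0.03,0,0.02,0,40,-0.03,0,0.02,0,40,-0.03,0,0.02,0,60,-0.03,0,0.02,0,87,-0.03,0,0.02,0,87],
)

```text
time_s: 17.5
tool_pos: [0.6161, -0.0515, 0.0145]
tool_rot: [-180.0, -0.1, 141.9]
force: [0.5, -0.7, 0.8]
grip_width: 0.0671
grasp_force: 0.0
```

Request:
drive_tool(
  moves=[0,0,0,0,87,0,0,0,0,87,0,0,-0.8,0,87,0,0,-2.4,0,87,0,0,-3.5,0,87],
)

```text
time_s: 18.12
tool_pos: [0.6172, -0.0519, 0.1573]
tool_rot: [179.9, 0.1, 141.9]
force: [0.6, -0.2, -0.7]
grip_width: 0.0868
grasp_force: 0.0
```

```bash
python3 m.py 567.5,-379.5,110,5.4
```

```text
at [617.2 -51.9 157.3] 141.9 [1.799e+02 1.000e-01] t 18.12 w 86.8 F [ 0.6 -0.2 -0.7] 0.0
-> (567.5, -379.5, 110.0, 5.4) units [-4.075 -7.212  1.183] turn 13.65 rows~ 12.8
```

Request:
drive_tool(
  moves=[-4.07,-7.2,0,13.65,87,-4.07,-7.2,0,13.65,87,-4.07,-7.2,0,13.65,87,-4.07,-7.2,0,13.65,87,-4.07,-7.2,0,13.65,87],
)

```text
time_s: 18.75
tool_pos: [0.5692, -0.3631, 0.155]
tool_rot: [180.0, 0.0, 87.8]
force: [0.1, 0.5, -0.8]
grip_width: 0.087
grasp_force: 0.0
```

```bash
python3 m.py 567.5,-379.5,130,5.4
```

```text
at [ 569.2 -363.1  155. ] 87.8 [180.   0.] t 18.75 w 87.0 F [ 0.1  0.5 -0.8] 0.0
-> (567.5, -379.5, 130.0, 5.4) units [-0.412 -0.027  0.625] turn 8.242 rows~ 7.7
```

Request:
drive_tool(
  moves=[-0.41,-0.03,0.6,8.25,87,-0.41,-0.03,0.6,8.25,87,-0.41,-0.03,0.6,8.25,87,-0.41,-0.03,0.6,8.25,87,-0.41,-0.03,0.6,8.25,87],
)

```text
time_s: 19.38
tool_pos: [0.568, -0.3773, 0.1306]
tool_rot: [-180.0, 0.0, 34.1]
force: [0.5, -0.3, -0.2]
grip_width: 0.087
grasp_force: 0.0
```

```bash
python3 m.py 567.5,-379.5,75,5.4
python3 - <<'E'
from h import *
p,d=env.read_camera("top");P=cloud("top",d)
np.savez("top1.npz",p=p,d=d)
k=p.min(-1)<130  # timber: blue channel low
for c in((.5473,.0025),(.5473+.0709,.0025-.0554),(.5825,-.0252)):
    print(rect(P,.042,.056,c,.056 if c[0]!=.5825 else .12,p[...,2]+40<p[...,0].astype(int)))
cv2.imwrite("pics/t2.png",cv2.resize(p[130:230,250:400,::-1],None,fx=5,fy=5))
E
```

```text
at [ 568.  -377.3  130.6] 34.1 [-180.    0.] t 19.38 w 87.0 F [ 0.5 -0.3 -0.2] 0.0
-> (567.5, -379.5, 75.0, 5.4) units [-0.04   0.038  1.389] turn 2.871 rows~ 2.7
(444, array([ 5.514e+02, -3.000e-01,  1.018e+02,  4.520e+01, -3.830e+01]), np.float64(46.7), array([ 5.513e+02, -2.000e-01]))
(484, array([614.1, -49.7, 100. ,  45. , -38.3]), np.float64(46.8), array([614.2, -49.7]))
(835, array([582.4, -24.7, 180.7,  45.2, -38.3]), np.float64(46.8), array([584.2, -26.1]))
```

View pics/t2.png

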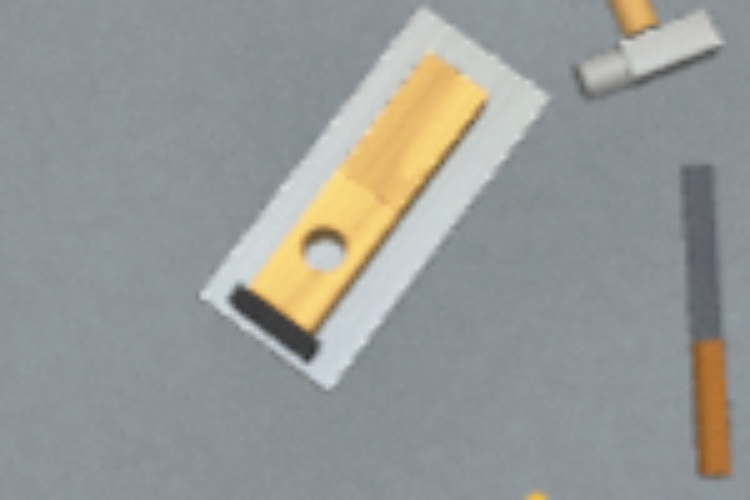

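The picture shows both blocks in line, butted at (362,192) and tight to the stop at (275,320). Together they fit 180.7 × 45.2 mm, with the joint at (582.5, −25). Now for the v_block.

Request:
drive_tool(
  moves=[-0.04,0.04,0.7,2.87,87,-0.04,0.04,1.35,2.87,87,-0.04,0.04,1.35,2.87,87,-0.04,0.04,1.35,2.87,87,-0.04,0.04,1.35,2.87,87],
)

```text
time_s: 20.05
tool_pos: [0.568, -0.3798, 0.0773]
tool_rot: [180.0, -0.0, 5.9]
force: [0.2, 0.8, 0.5]
grip_width: 0.0871
grasp_force: 0.0
```

```bash
python3 m.py 568,-379.8,9,5.4
```

```text
at [ 568.  -379.8   77.3] 5.9 [180.  -0.] t 20.05 w 87.1 F [0.2 0.8 0.5] 0.0
-> (568.0, -379.8, 9.0, 5.4) units [-0.    -0.     1.707] turn 0.055 rows~ 1.1
```

Request:
drive_tool(
  moves=[0,0,0.8,0.03,87,0,0,1.6,0.03,87,0,0,1.6,0.03,87,0,0,1.6,0.03,87,0,0,1.6,0.03,87],
)

```text
time_s: 20.68
tool_pos: [0.5689, -0.3806, 0.0149]
tool_rot: [179.9, -0.1, 5.5]
force: [0.0, 0.1, -0.0]
grip_width: 0.0872
grasp_force: 0.0
```

Request:
drive_tool(
  moves=[0,0,0,0,87,0,0,0,0,87],
)

```text
time_s: 20.92
tool_pos: [0.5679, -0.38, 0.0135]
tool_rot: [180.0, -0.0, 5.5]
force: [-0.5, -0.1, -0.8]
grip_width: 0.0873
grasp_force: 0.0
```

```bash
python3 m.py 568,-379.8,9,5.4
```

```text
at [ 567.9 -380.    13.5] 5.5 [180.  -0.] t 20.93 w 87.3 F [-0.5 -0.1 -0.8] 0.0
-> (568.0, -379.8, 9.0, 5.4) units [ 0.002 -0.004  0.112] turn 0.006 rows~ 0.1
```

Request:
drive_tool(
  moves=[0,0,0.14,0,87,0,0,0.14,0,87,0,0,0.14,0,87,0,0,0.14,0,40,0,0,0.14,0,40],
)

```text
time_s: 21.55
tool_pos: [0.5677, -0.3798, 0.0073]
tool_rot: [180.0, -0.0, 5.4]
force: [-0.4, 0.0, 0.5]
grip_width: 0.0741
grasp_force: 0.0
```

Request:
drive_tool(
  moves=[0,0,0,0,40,0,0,0,0,40,0,0,0,0,40,0,0,0,0,40,0,0,0,0,40],
)

```text
time_s: 22.18
tool_pos: [0.5676, -0.3799, 0.0072]
tool_rot: [180.0, 0.0, 5.4]
force: [-0.7, -1.4, 0.9]
grip_width: 0.0451
grasp_force: 20.0
```

Request:
drive_tool(
  moves=[0,0,0,0,40,0,0,-1,0,40,0,0,-2.6,0,40,0,0,-3.2,0,40],
)

```text
time_s: 22.68
tool_pos: [0.5694, -0.3805, 0.1397]
tool_rot: [179.8, -0.3, 5.5]
force: [-0.2, -0.3, -1.1]
grip_width: 0.0445
grasp_force: 20.0
```

```bash
python3 m.py 582.5,-25.2,130,-38.2
```

```text
at [ 569.4 -380.5  139.7] 5.5 [179.8  -0.3] t 22.68 w 44.5 F [-0.2 -0.3 -1.1] 19.999467730522156
-> (582.5, -25.2, 130.0, -38.2) units [ 1.17  -8.812  0.241] turn 4.366 rows~ 5.7
```

Request:
drive_tool(
  moves=[1.17,-8.8,0.2,4.36,40,1.17,-8.8,0.2,4.36,40,1.17,-8.8,0.2,4.36,40,1.17,-8.8,0.2,4.36,40,1.17,-8.8,0.2,4.36,40],
)

```text
time_s: 23.3
tool_pos: [0.5787, -0.0701, 0.1282]
tool_rot: [180.0, -0.0, -38.3]
force: [0.8, -0.6, -0.5]
grip_width: 0.0444
grasp_force: 20.0
```

```bash
python3 m.py 582.5,-25.2,95,-38.2
```

```text
at [578.7 -70.1 128.2] -38.3 [180.  -0.] t 23.3 w 44.4 F [ 0.8 -0.6 -0.5] 19.997837841510773
-> (582.5, -25.2, 95.0, -38.2) units [-0.622 -0.94   0.83 ] turn -0.008 rows~ 0.9
```

Request:
drive_tool(
  moves=[-0.62,-0.94,0.4,0,40,-0.62,-0.94,0.8,0,40,-0.62,-0.94,0.8,0,40,-0.62,-0.94,0.8,0,40,-0.62,-0.94,0.8,0,40],
)

```text
time_s: 23.92
tool_pos: [0.5833, -0.0287, 0.0969]
tool_rot: [-180.0, -0.1, -38.3]
force: [1.2, 0.4, -0.4]
grip_width: 0.0449
grasp_force: 20.0
```

Request:
drive_tool(
  moves=[0,0,0,0,40,0,0,0,0,40,0,0,0,0,40],
)

```text
time_s: 24.3
tool_pos: [0.5829, -0.0271, 0.0963]
tool_rot: [-180.0, -0.0, -38.2]
force: [0.5, 0.5, -1.2]
grip_width: 0.045
grasp_force: 20.0
```

```bash
python3 m.py 582.5,-25.2,60,-38.2
```

```text
at [582.9 -27.1  96.3] -38.2 [-180.   -0.] t 24.3 w 45.0 F [ 0.5  0.5 -1.2] 19.999478459358215
-> (582.5, -25.2, 60.0, -38.2) units [-0.037 -0.033  0.908] turn 0.005 rows~ 0.6
```

Request:
drive_tool(
  moves=[-0.03,-0.03,0.4,0,40,-0.03,-0.03,0.85,0,40,-0.03,-0.03,0.85,0,40,-0.03,-0.03,0.85,0,40,-0.03,-0.03,0.85,0,40],
)

```text
time_s: 24.92
tool_pos: [0.5831, -0.0254, 0.0627]
tool_rot: [-180.0, -0.1, -38.1]
force: [0.5, 0.0, -0.7]
grip_width: 0.0449
grasp_force: 20.0
```

Request:
drive_tool(
  moves=[0,0,0,0,40,0,0,0,0,40,0,0,0,0,40],
)

```text
time_s: 25.3
tool_pos: [0.5827, -0.0255, 0.0624]
tool_rot: [-180.0, -0.0, -38.2]
force: [1.7, -0.8, -0.3]
grip_width: 0.0449
grasp_force: 20.0
```

```bash
python3 m.py 582.5,-25.2,55.5,-38.2
```

```text
at [582.7 -25.5  62.4] -38.2 [-180.   -0.] t 25.3 w 44.9 F [ 1.7 -0.8 -0.3] 19.999550879001617
-> (582.5, -25.2, 55.5, -38.2) units [-0.008 -0.002  0.173] turn 0.005 rows~ 0.1
```

Request:
drive_tool(
  moves=[-0.01,0,0.16,0,40,-0.01,0,0.16,0,40,-0.01,0,0.175,0,40,-0.01,0,0.175,0,40,-0.01,0,0.175,0,40],
)

```text
time_s: 25.92
tool_pos: [0.5822, -0.0252, 0.0551]
tool_rot: [180.0, 0.0, -38.2]
force: [0.2, -0.4, -0.4]
grip_width: 0.0448
grasp_force: 20.0
```

```bash
python3 m.py 582.5,-25.2,55.2,-38.2
```

```text
at [582.2 -25.2  55.1] -38.2 [180.   0.] t 25.93 w 44.8 F [ 0.2 -0.4 -0.4] 19.999560713768005
-> (582.5, -25.2, 55.2, -38.2) units [ 0.006 -0.004 -0.001] turn 0.005 rows~ 0.0
```

Request:
drive_tool(
  moves=[0,0,0.005,0,55,0,0,0.005,0,87,0,0,0.005,0,87,0,0,0.005,0,87,0,0,0.005,0,87],
)

```text
time_s: 26.55
tool_pos: [0.5823, -0.0252, 0.055]
tool_rot: [180.0, -0.0, -38.1]
force: [0.1, 0.6, -0.6]
grip_width: 0.0842
grasp_force: 0.0
```

Request:
drive_tool(
  moves=[0,0,-0.5,0,87,0,0,-1.5,0,87,0,0,-2.5,0,87],
)

```text
time_s: 26.92
tool_pos: [0.582, -0.0251, 0.1559]
tool_rot: [180.0, 0.0, -38.1]
force: [-0.8, -0.2, 0.8]
grip_width: 0.0868
grasp_force: 0.0
```

```bash
python3 m.py 407.6,-356.8,130,29.2
```

```text
at [582.  -25.1 155.9] -38.1 [180.   0.] t 26.93 w 86.8 F [-0.8 -0.2  0.8] 0.0
-> (407.6, -356.8, 130.0, 29.2) units [1.693 9.215 0.646] turn -6.734 rows~ 6.3
```

Request:
drive_tool(
  moves=[1.69,9.2,0.6,-6.73,87,1.69,9.2,0.6,-6.73,87,1.69,9.2,0.6,-6.73,87,1.69,9.2,0.6,-6.73,87,1.69,9.2,0.6,-6.73,87],
)

```text
time_s: 27.55
tool_pos: [0.4516, -0.2755, 0.1372]
tool_rot: [180.0, -0.0, 10.5]
force: [0.7, -0.6, -0.4]
grip_width: 0.0871
grasp_force: 0.0
```

```bash
python3 m.py 407.6,-356.8,90,29.2
python3 - <<'E'
from h import *
p,d=env.read_camera("top");P=cloud("top",d)
np.savez("top2.npz",p=p,d=d)
w=p[...,2]+40<p[...,0].astype(int)
print(rect(P,.06,.105,(.5825,-.0252),.075,w),rect(P,.084,.105,(.5825,-.0252),.075,w),rect(P,.04,.056,(.5825,-.0252),.12,w))
z=np.load("top0.npz");P=cloud("top",z["d"])  # tube rest position again, shaved to crown
q=P[(P[...,2]>.045)&(np.hypot(P[...,0]-.4076,P[...,1]+.3568)<.09)];print(len(q),q.mean(0),pca(q[:,:2]))
E
```

```text
at [ 451.6 -275.5  137.2] 10.5 [180.  -0.] t 27.55 w 87.1 F [ 0.7 -0.6 -0.4] 0.0
-> (407.6, -356.8, 90.0, 29.2) units [-1.452  1.798  1.181] turn -1.873 rows~ 1.8
(536, array([581.6, -23.7,  90.6,  45.5, -38.1]), np.float64(89.6), array([579.9, -24. ])) (373, array([581.7, -23.7,  90.6,  45.5, -38.3]), np.float64(91.2), array([581.3, -24.1])) (407, array([582.4, -24.9, 180.9,  45.9, -38.2]), np.float64(46.6), array([578.2, -23.5]))
589 [ 0.40677151 -0.35587895  0.05347295] -151.5
```

The v_block measures 90.6 × 45.5 mm, within about 1 mm of the joint and parallel to the lower blocks. Tube next.

Request:
drive_tool(
  moves=[-1.45,1.8,0.6,-1.84,87,-1.45,1.8,1.1,-1.84,87,-1.45,1.8,1.1,-1.84,87,-1.45,1.8,1.1,-1.84,87,-1.45,1.8,1.1,-1.84,87],
)

```text
time_s: 28.22
tool_pos: [0.4097, -0.3541, 0.094]
tool_rot: [179.9, -0.1, 28.7]
force: [0.4, -0.6, 0.3]
grip_width: 0.0867
grasp_force: 0.0
```

Request:
drive_tool(
  moves=[0,0,0,0,87,0,0,0,0,87],
)

```text
time_s: 28.48
tool_pos: [0.4087, -0.3547, 0.0935]
tool_rot: [180.0, -0.0, 28.6]
force: [0.7, 0.2, -0.1]
grip_width: 0.0866
grasp_force: 0.0
```

```bash
python3 m.py 407.6,-356.8,24,28.9
```

```text
at [ 408.7 -354.7   93.5] 28.6 [180.  -0.] t 28.48 w 86.6 F [ 0.7  0.2 -0.1] 0.0
-> (407.6, -356.8, 24.0, 28.9) units [-0.05   0.034  1.737] turn -0.03 rows~ 1.1
```

Request:
drive_tool(
  moves=[-0.05,0.03,0.8,-0.02,87,-0.05,0.03,1.65,-0.02,87,-0.05,0.03,1.65,-0.02,87,-0.05,0.03,1.65,-0.02,87,-0.05,0.03,1.65,-0.02,87],
)

```text
time_s: 29.1
tool_pos: [0.4081, -0.3579, 0.0288]
tool_rot: [179.8, -0.1, 28.8]
force: [0.3, -0.2, 0.4]
grip_width: 0.0872
grasp_force: 0.0
```

Request:
drive_tool(
  moves=[0,0,0,0,87,0,0,0,0,87],
)

```text
time_s: 29.35
tool_pos: [0.4072, -0.3574, 0.0277]
tool_rot: [179.9, -0.0, 28.7]
force: [-0.5, 0.6, -0.1]
grip_width: 0.0866
grasp_force: 0.0
```

```bash
python3 m.py 407.6,-356.8,24,28.9
```

```text
at [ 407.2 -357.4   27.7] 28.7 [179.9  -0. ] t 29.35 w 86.6 F [-0.5  0.6 -0.1] 0.0
-> (407.6, -356.8, 24.0, 28.9) units [ 0.015 -0.008  0.092] turn -0.015 rows~ 0.1
```

Request:
drive_tool(
  moves=[0.015,0,0.09,0,87,0.015,0,0.09,0,87,0.015,0,0.09,0,87,0.015,0,0.09,0,44,0.015,0,0.09,0,44],
  squeeze=35,
)

```text
time_s: 29.98
tool_pos: [0.4075, -0.3569, 0.0235]
tool_rot: [180.0, 0.0, 28.7]
force: [0.4, -0.9, -0.6]
grip_width: 0.0743
grasp_force: 0.0
```

Request:
drive_tool(
  moves=[0,0,0,0,44,0,0,0,0,44,0,0,0,0,44,0,0,0,0,44,0,0,0,0,44],
)

```text
time_s: 30.6
tool_pos: [0.4086, -0.3587, 0.0242]
tool_rot: [179.8, -0.0, 28.7]
force: [3.1, -4.2, -1.3]
grip_width: 0.0472
grasp_force: 35.0
```

Request:
drive_tool(
  moves=[0,0,0,0,44,0,0,-0.5,0,44,0,0,-1.5,0,44,0,0,-2.5,0,44,0,0,-3.5,0,44],
)

```text
time_s: 31.22
tool_pos: [0.406, -0.3551, 0.1628]
tool_rot: [-179.7, 0.1, 28.8]
force: [0.1, 0.1, -5.1]
grip_width: 0.0473
grasp_force: 35.0
```

```bash
python3 m.py 582,-24.6,160,51.8
python3 - <<'E'
from h import *
p,d=env.read_camera("scene")
cv2.imwrite("pics/s2.png",cv2.resize(p[100:220,200:360,::-1],None,fx=5,fy=5))
E
```

```text
at [ 406.  -355.1  162.8] 28.8 [-1.797e+02  1.000e-01] t 31.23 w 47.3 F [ 0.1  0.1 -5.1] 34.98652160167694
-> (582.0, -24.6, 160.0, 51.8) units [ 7.833 -5.127  0.071] turn -2.304 rows~ 6.0
```

View pics/s2.png

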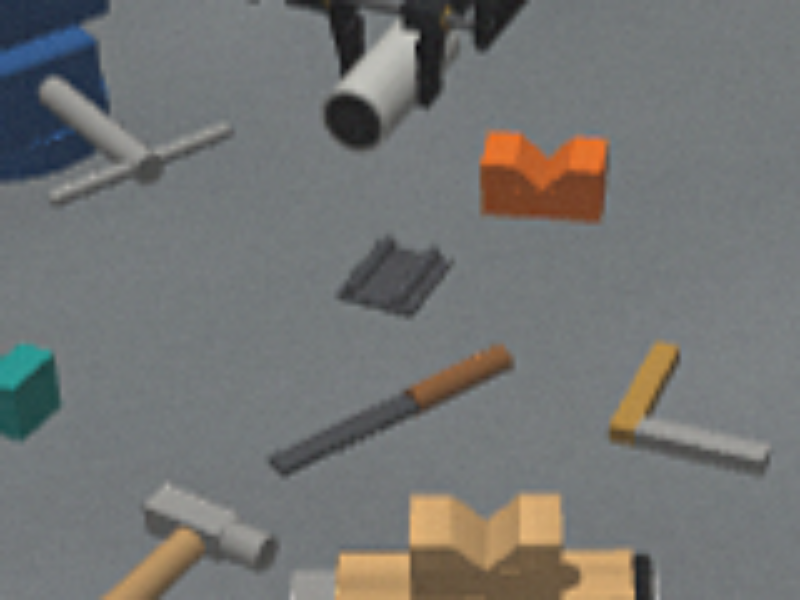

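The tube is held level at (390,85). The v_block sits astride the joint at (487,540), notch up.

Request:
drive_tool(
  moves=[7.8,-5.1,0,-2.3,44,7.8,-5.1,0,-2.3,44,7.8,-5.1,0,-2.3,44,7.8,-5.1,0,-2.3,44,7.8,-5.1,0,-2.3,44],
)

```text
time_s: 31.9
tool_pos: [0.5534, -0.0789, 0.1614]
tool_rot: [-179.8, 0.1, 51.7]
force: [0.5, -0.5, -5.6]
grip_width: 0.0471
grasp_force: 35.0
```

```bash
python3 m.py 582,-24.8,140,51.8
```

```text
at [553.4 -78.9 161.4] 51.7 [-1.798e+02  1.000e-01] t 31.9 w 47.1 F [ 0.5 -0.5 -5.6] 34.98150944709778
-> (582.0, -24.8, 140.0, 51.8) units [ 1.503 -0.276  0.535] turn -0.005 rows~ 1.0
```

Request:
drive_tool(
  moves=[0.8,-0.15,0.3,0,44,1.5,-0.28,0.55,0,44,1.5,-0.28,0.55,0,44,1.5,-0.28,0.55,0,44,1.5,-0.28,0.55,0,44],
)

```text
time_s: 32.52
tool_pos: [0.5822, -0.0286, 0.1411]
tool_rot: [-180.0, 0.1, 51.6]
force: [-0.1, -0.4, -5.0]
grip_width: 0.0472
grasp_force: 35.0
```

Request:
drive_tool(
  moves=[0,0,0,0,44,0,0,0,0,44,0,0,0,0,44],
)

```text
time_s: 32.9
tool_pos: [0.5829, -0.0272, 0.1416]
tool_rot: [180.0, 0.0, 51.7]
force: [-0.2, 0.4, -5.8]
grip_width: 0.0474
grasp_force: 35.0
```

```bash
python3 m.py 582,-24.8,104,51.8
```

```text
at [582.9 -27.2 141.6] 51.7 [180.   0.] t 32.9 w 47.4 F [-0.2  0.4 -5.8] 34.98549520969391
-> (582.0, -24.8, 104.0, 51.8) units [ 0.034 -0.055  0.939] turn -0.007 rows~ 0.6
```

Request:
drive_tool(
  moves=[0.03,-0.05,0.4,0,44,0.03,-0.05,0.8,0,44,0.03,-0.05,0.9,0,44,0.03,-0.05,0.9,0,44,0.03,-0.05,0.9,0,44],
)

```text
time_s: 33.52
tool_pos: [0.5825, -0.0248, 0.1058]
tool_rot: [180.0, -0.0, 51.8]
force: [0.5, -0.0, -4.2]
grip_width: 0.0475
grasp_force: 35.0
```

Request:
drive_tool(
  moves=[0,0,0,0,44,0,0,0,0,44,0,0,0,0,44],
)

```text
time_s: 33.9
tool_pos: [0.5821, -0.0248, 0.1056]
tool_rot: [180.0, -0.0, 51.7]
force: [0.4, 0.1, -5.7]
grip_width: 0.0472
grasp_force: 35.0
```

```bash
python3 m.py 582,-24.8,97.5,51.8
```

```text
at [582.1 -24.8 105.6] 51.7 [180.  -0.] t 33.9 w 47.2 F [ 0.4  0.1 -5.7] 34.98550772666931
-> (582.0, -24.8, 97.5, 51.8) units [-0.001 -0.004  0.203] turn -0.005 rows~ 0.1
```

Request:
drive_tool(
  moves=[0,0,0.1,0,44,0,0,0.18,0,44,0,0,0.18,0,44,0,0,0.18,0,44,0,0,0.18,0,44],
)

```text
time_s: 34.52
tool_pos: [0.582, -0.0248, 0.0982]
tool_rot: [-180.0, 0.0, 51.8]
force: [-0.6, 0.5, -4.2]
grip_width: 0.0473
grasp_force: 35.0
```

Request:
drive_tool(
  moves=[0,0,0.02,0,44,0,0,0.02,0,44],
)

```text
time_s: 34.78
tool_pos: [0.5822, -0.0249, 0.0975]
tool_rot: [180.0, 0.0, 51.8]
force: [-0.1, -0.6, -4.5]
grip_width: 0.0475
grasp_force: 35.0
```

Request:
drive_tool(
  moves=[0,0,0.015,0,44,0,0,0.015,0,44],
)

```text
time_s: 35.02
tool_pos: [0.5823, -0.025, 0.0973]
tool_rot: [180.0, 0.0, 51.7]
force: [-0.9, -0.2, -1.2]
grip_width: 0.0475
grasp_force: 35.0
```

Request:
drive_tool(
  moves=[0,0,0.015,0,44,0,0,0.015,0,44],
)

```text
time_s: 35.28
tool_pos: [0.5824, -0.0249, 0.0972]
tool_rot: [179.9, -0.0, 51.7]
force: [-2.2, -1.8, 5.2]
grip_width: 0.0472
grasp_force: 35.0
```

Contact at the expected height. Now release gently and rise.

Request:
drive_tool(
  moves=[0,0,-0.01,0,44,0,0,-0.01,0,50,0,0,-0.01,0,55,0,0,-0.01,0,60,0,0,-0.01,0,68],
)

```text
time_s: 35.9
tool_pos: [0.582, -0.0248, 0.0964]
tool_rot: [-180.0, 0.0, 51.8]
force: [-0.4, -0.2, 0.2]
grip_width: 0.0633
grasp_force: 0.0
```

Request:
drive_tool(
  moves=[0,0,0,0,76,0,0,0,0,76,0,0,-0.5,0,76,0,0,-1.5,0,76,0,0,-2.5,0,76],
)

```text
time_s: 36.52
tool_pos: [0.5822, -0.0247, 0.1992]
tool_rot: [179.9, -0.0, 51.8]
force: [0.6, 0.3, 0.0]
grip_width: 0.0759
grasp_force: 0.0
```

```bash
python3 m.py 470,-250,220,51.8
```

```text
at [582.2 -24.7 199.2] 51.8 [179.9  -0. ] t 36.52 w 75.9 F [0.6 0.3 0. ] 0.0
-> (470.0, -250.0, 220.0, 51.8) units [-6.16   1.283 -0.52 ] turn -0.004 rows~ 4.0
```

Request:
drive_tool(
  moves=[-1,0.2,-0.5,0,76,-6.2,1.3,-0.5,0,76,-6.2,1.3,-0.5,0,76,-6.2,1.3,-0.5,0,76,-6.2,1.3,-0.5,0,76],
)

```text
time_s: 37.15
tool_pos: [0.4672, -0.2562, 0.2185]
tool_rot: [179.9, 0.1, 51.4]
force: [1.2, -0.0, -0.8]
grip_width: 0.076
grasp_force: 0.0
```

Run:
```python
from h import *
p,d=env.read_camera("top");P=cloud("top",d)
w=p[...,2]+40<p[...,0].astype(int)
c=(.5825,-.0252)
print("tube",rect(P,.107,.14,c,.09),rect(P,.122,.14,c,.09))
print("v",rect(P,.084,.101,c,.075,w),"base",rect(P,.04,.056,c,.12,w))
cv2.imwrite("pics/t3.png",cv2.resize(p[130:230,250:400,::-1],None,fx=5,fy=5))
p,d=env.read_camera("scene")
cv2.imwrite("pics/s3.png",cv2.resize(p[180:260,230:360,::-1],None,fx=6,fy=6))
```

```text
tube (734, array([580.9, -23.8, 120.6,  48.3,  51.7]), np.float64(126.3), array([578.1, -22.9])) (531, array([581.3, -24.2, 120.7,  38.9,  51.2]), np.float64(127.7), array([580.2, -23.9]))
v (225, array([581.6, -23.7,  90.7,  44.9, -38.2]), np.float64(92.0), array([577.6, -21. ])) base (392, array([582.3, -24.6, 179.9,  45.3, -38.2]), np.float64(47.2), array([577.6, -22. ]))
```

View pics/t3.png

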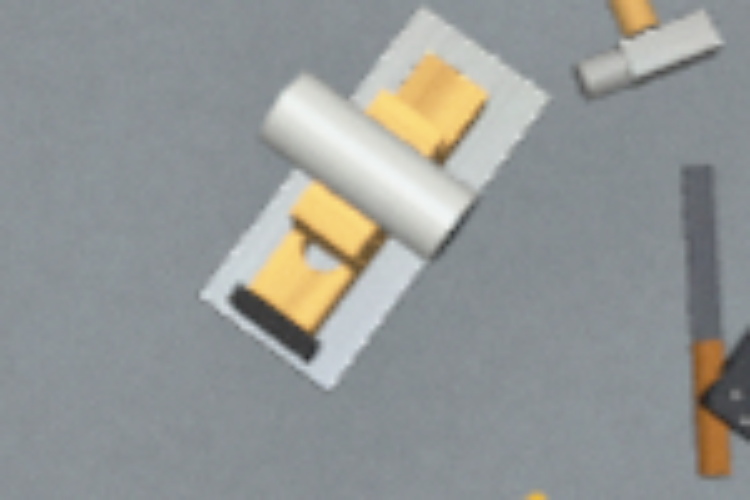

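View pics/s3.png

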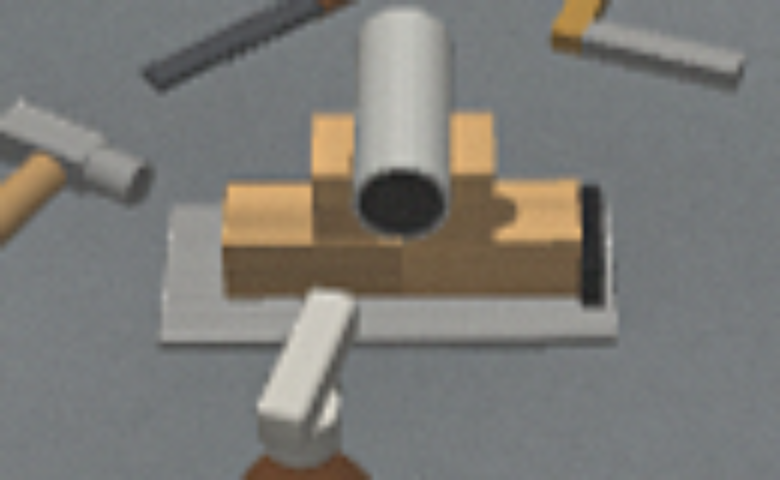

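The pictures show the tube seated in the notch (scene crop 402,120; axis height about 107 mm) and within 1 mm of centre. The v_block straddles the joint at (402,270), the base blocks are tight to the stop at (592,245), and the arm is clear. Handing in.

```bash
python3 -c "
from cell import env
print(env.sign_off())"
```

```text
the job is handed in; nothing more can be done
None
```

The packing stack is built as asked and handed in, at about 37 s of the 120 s: drilled block against the stop, plain block butted to it, notched block notch up within about 1.5 mm of centre over the joint, and the tube in the notch within about 1 mm of centre, with the gripper clear.

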